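Engage the slow gear of a pump test drive

TASK

Put the drive head of the pump test bench into slow gear and leave its change knob pressed fully home. The teeth inside are standing tooth against tooth, so ease the knob down until you feel them meet, rock the handwheel gently to and fro by its crank grip until they drop into mesh, and press the knob home; never force the teeth with the knob or the handwheel. Leave the bottle, wrench, cap and tray where they are, and take your hand off at the end.

Things in the scene. Friction and masses are not known exactly. Their poses are not given: they have to be found in the camera images.
- drive_head: grey cast gearbox bolted to the bench, 150 x 260 x 104 mm high on a 185 x 300 mm foot; blue motor on its +x side at y +70 mm (out to x +235, top 130 mm); pump on a bracket (100 mm high) at its -y end, out to y -277. Origin: on the bench under the gearbox's middle; z up, +y from the handwheel's side to the knob's.
- change_knob: black mushroom knob, 41 mm across, 25 mm thick, on an upright 14 mm rod, at x 0, y +85 mm in drive_head. Origin: centre of its flat top, z up. It slides straight up and down and does not turn. Top 163 to 166 mm above the bench at the start (out of gear); 146 when home on its end stop, 1 mm above the collar. It slides at a push of about 4 N and stays where it is left.
- collar (a point): centre of the top of the fixed steel collar (34 mm across) that the knob's rod runs in, 120 mm above the bench. If the teeth are not in line, they meet with the knob's top 40 mm above this point; a spring then gives up to 6 mm more (push 7 to 12 N) before a dead stop on the teeth. Knob left in that springy part, the spring goes on pressing and drops the teeth in when they line up.
- handwheel: aluminium handwheel, 140 mm across, 20 mm thick, on the upright spindle at x 0, y -60 mm in drive_head. Origin: on the axis, level with the rim's top, 146 mm above the bench; z up. Turns either way with 1 to 3 N at the grip. The teeth line up within 45 degrees of the start one way or the other, unseen, over about 7 degrees, and every 90 degrees after.
- crank (a point): middle of the crank grip, a black upright handle 24 mm across, 62 mm long, spinning freely on its pin, 58 mm from the wheel's axis. Point 36 mm above the rim's top, 182 mm above the bench; grip's end at 211. At the start -135 degrees (7 either way) about the axis in drive_head (-x, -y side). In mesh the wheel is held fast but for 7 degrees of play: push no harder than 20 N.
- spray_bottle: bystander: clear spray bottle, 72 mm across, 180 mm high, standing on the bench beyond the pump. Origin: centre of its underside.
- wrench: bystander: steel wrench, 190 mm long, lying on the bench on the robot's side of the drive head. Origin: centre of its underside.
- filler_cap: bystander: yellow plastic ring, 60 mm across, 34 mm high, on the bench at the knob end of the drive head. Origin: centre of its underside.
- parts_tray: bystander: black tray of pipe fittings, 140 x 180 x 45 mm high, on the bench past the knob end of the drive head. Origin: centre of its underside.

How it is judged:
By the outcome, as a careful person would: the job done as asked, in the order asked, and still so for the second after the job is handed in, with the robot touching nothing.
It also fails if it takes over 72 s, if anything falls off the work surface, if the arm or the gripper's body presses on something with over 40 N, if the wrist force passes 120 N, or if a joint passes its speed limit or range.

ROBOT

A 7-joint arm with a two-finger parallel gripper is mounted at the origin on the work surface. World frame = base frame: x ahead of the robot, y to its left, z up, the work surface at z = 0. Lengths are in m, angles in degrees, forces in N, time in s.
With the tool pointing down it reaches from about 0.4 to 0.925 m from the base axis. Payload 4.1 kg.
Tool frame: the origin (TCP) lies midway between the tips of the shut fingers; the grasp point (between the pads) lies 19 mm behind it; y points along the fingers, x is the direction in which the jaws open and shut, and the axes are right-handed (so a half turn about y gives the same grasp; the last joint's range is limited). The gripper opens to 85 mm and grips with 20 to 120 N. Pads are 22 mm wide; open, the fingers measure 114 mm over their backs; the gripper's body (76 mm by 85 mm) begins 54 mm behind the grasp point. The pads swing forward as they close: fully open they stand 13 mm farther back than shut.
Start: joints at [-75.057, 22.827, 2.584, 88.041, -1.071, 69.15, -2.905], TCP at [0.229, 0.608, 0.231] pointing down, gripper open.
Joint ranges: [-161.44, 161.44], [-28.35, 127.94], [-78.24, 83.42], [0, 140.83], [-78.03, 258.03], [13.02, 114.36], [-168.23, 168.23]. Speed limits (degrees/s): [147.25, 147.25, 180, 180, 180, 180, 180].

INTERFACE

Orientations are given as [roll, pitch, yaw] about the fixed x, y, z axes, in that order (R = Rz(yaw) Ry(pitch) Rx(roll)).
In Python, from bench import r gives the robot as it stands.
- The arm moves only by the shell command python3 -m creep 'ROWS' [FORCE]. ROWS is text: rows parted by semicolons, each of 7 numbers parted by spaces: the shift along the tool's x, y, z in m, then the turn, a rotation vector about the tool's x, y, z in degrees, then the opening in per cent of the stroke, from 0 (shut) to 100 (fully open). In form: x y z rx ry rz claw; .... A call has 1 to 8 rows; each row shifts and turns the commanded pose from where the row before left it, along the tool's axes as they then stand; what a row does not reach is not made up. A row lasts 1/8 s, in which the tool goes at most 62.5 mm and 10.7 degrees, less where a joint would pass 70% of its speed; a pose out of reach is approached as far as the arm can. A call is refused whole if a number of a shift passes 0.0625 or a number of a turn 10.7, either way. A call with a gripper value outside its range is refused whole. The fingers move at their own pace and stop on an object; FORCE is the grip in N (left out, the last holds). Time passes only in rows, so rows that do not move let the fingers close. It gives the time, the measured TCP pose, the force and the opening at its end, in the units of the state.
- r.observe(): the state, without advancing time (a new reading comes with each control period).
- r.camera(name): name is "side" or "top"; returns the picture (384x512x3 uint8, blue, green, red); there is no depth.
- r.calibration(name): a dict with "fx", "fy", "cx", "cy" (pixels), "view" (4x4, takes a point from world to camera coordinates). Camera axes: x right, y up, looking along -z (the intrinsics and any distortion apply to the point x, -y, -z); pixel columns grow to the right and rows downward; lengths in m; the calibration is good to about 2 mm. A picture is of the moment at which its call begins. calibration takes no time and is no camera call.
- r.finish_job(): hands the job in, once; it reports no verdict.
The state is a dict: "t": time; "qpos": joint angles; "joint_velocities": joint speeds; "effort": joint torques, N m; "tcp_pos": TCP position; "eef_rot": TCP orientation; "contact_force": force on the tool from outside, world axes, zero at the start; "wrist_torque": the same for the moment, N m; "width": finger opening in m.
Only numpy, scipy, OpenCV 4.12 (cv2) and the standard library are available. Lean on these libraries where they do the work, as an engineer would, in place of code of your own. Each camera call takes 0.05 s, during which the arm holds its last target.

## Working session

There is one attempt and no reset: what is moved stays moved. The work goes in short steps, Python scripts to look and compute and a shell command to move; the robot and the scene stay as the last step left them, time stands still between calls to the robot, and variables do not carry over. Pictures are saved under pics/ and viewed, and the job is handed in when it is done.

```bash
ls; mkdir -p pics; python3 - <<'E'
from bench import r
import cv2
s=r.observe()
for k,v in s.items(): print(k,v)
for n in("side","top"):
    cv2.imwrite(f"pics/{n}0.png",r.camera(n)); print(r.calibration(n))
E
```

```text
pics
t 0.0
qpos [-75.0586656   22.87210089   2.58081327  88.11282671  -1.07259236
  69.15031873  -2.90534647]
joint_velocities [ 0.04941785  0.05502618 -0.10602612 -0.06876391  0.08405576  0.1013127
 -0.01049062]
effort [ 2.76436040e-04 -4.75134444e+01  1.36467218e+00 -2.54220396e+01
  1.14585034e-02  9.51898342e-03 -1.55360158e-05]
tcp_pos [0.22860043 0.60780736 0.23027208]
eef_rot [-90.00683185   0.11086526  69.3914363 ]
contact_force [ 1.31109963  0.20735748 -0.11763278]
wrist_torque [0.01947832 0.01248778 0.06102917]
width 0.08554674223951615
{'fx': 441.51008421280676, 'fy': 441.51008421280676, 'cx': 252.5642817153319, 'cy': 186.24228799519597, 'view': array([[-0.99928999, -0.02971928, -0.02315757,  0.59983595],
       [-0.00392194, -0.52925267,  0.8484552 , -0.07791482],
       [-0.03747168,  0.84794361,  0.52876034, -1.27362136],
       [ 0.        ,  0.        ,  0.        ,  1.        ]])}
{'fx': 390.1662455161131, 'fy': 390.1662455161131, 'cx': 252.20780649505107, 'cy': 191.70905089712966, 'view': array([[-0.03368388, -0.99942435, -0.00404519,  0.09954928],
       [ 0.97889862, -0.0338078 ,  0.20153046, -0.61787504],
       [-0.20155121,  0.0028285 ,  0.97947389, -0.85765901],
       [ 0.        ,  0.        ,  0.        ,  1.        ]])}
```

View pics/side0.png

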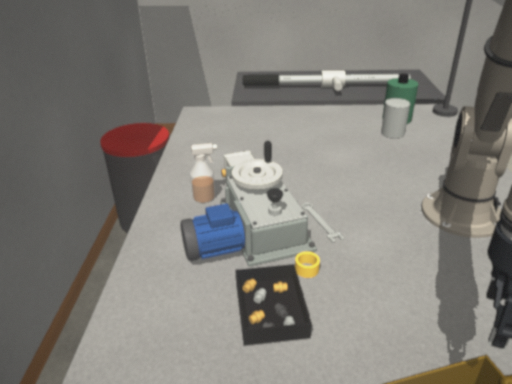

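View pics/top0.png

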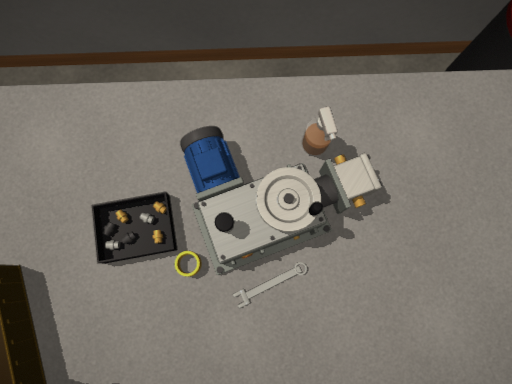

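```bash
cat >h.py <<'E'
from bench import r
import numpy as np, cv2
def ray(n,u,v):
    c=r.calibration(n); V=c["view"]; R=V[:3,:3]
    d=np.array([(u-c["cx"])/c["fx"],-(v-c["cy"])/c["fy"],-1.])
    return -R.T@V[:3,3], R.T@d
def plane(n,u,v,z):
    o,d=ray(n,u,v); return o+d*(z-o[2])/d[2]
def proj(n,p):
    c=r.calibration(n); q=c["view"][:3,:3]@np.array(p)+c["view"][:3,3]
    return c["cx"]+c["fx"]*q[0]/-q[2], c["cy"]-c["fy"]*q[1]/-q[2]
def tri(a,b):
    (o1,d1),(o2,d2)=ray("side",*a),ray("top",*b)
    d1/=np.linalg.norm(d1);d2/=np.linalg.norm(d2)
    s=np.linalg.lstsq(np.c_[d1,-d2],o2-o1,rcond=None)[0]
    p,q=o1+s[0]*d1,o2+s[1]*d2
    return (p+q)/2,np.linalg.norm(p-q)
def darkblobs(img,box,th=60,amin=15):
    x0,y0,x1,y1=box; m=(img[y0:y1,x0:x1].max(2)<th).astype(np.uint8)
    n,l,st,c=cv2.connectedComponentsWithStats(m)
    return [(c[i]+[x0,y0],st[i]+[x0,y0,0,0,0]) for i in range(1,n) if st[i][4]>=amin]
E
python3 - <<'E'
from h import *
T=cv2.imread("pics/top0.png");S=cv2.imread("pics/side0.png")
for c,s in darkblobs(T,(205,180,340,240)): print("T",c,s)
for c,s in darkblobs(S,(240,130,300,220)): print("S",c,s)
cv2.imwrite("pics/topc.png",cv2.resize(T[150:270,180:340],None,fx=5,fy=5,interpolation=cv2.INTER_CUBIC))
cv2.imwrite("pics/sidec.png",cv2.resize(S[130:230,220:320],None,fx=6,fy=6,interpolation=cv2.INTER_CUBIC))
E
```

```text
T [223.75555556 190.88888889] [205 183  40  17  90]
T [323.9121447  202.68217054] [309 184  31  32 387]
T [223.98939929 222.02826855] [215 213  19  19 283]
T [326.13513514 228.10810811] [323 225   7   7  37]
T [307.5  231.86] [295 228  20   8  50]
```

View pics/topc.png

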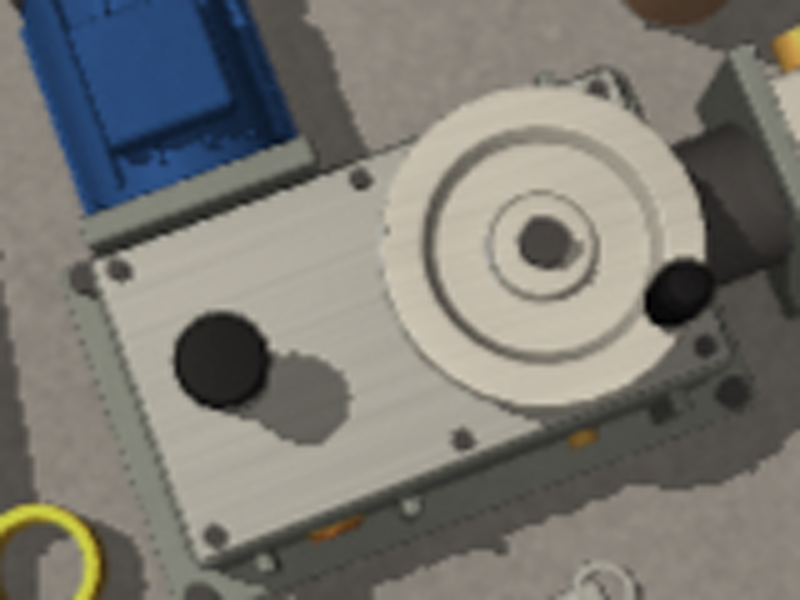

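View pics/sidec.png

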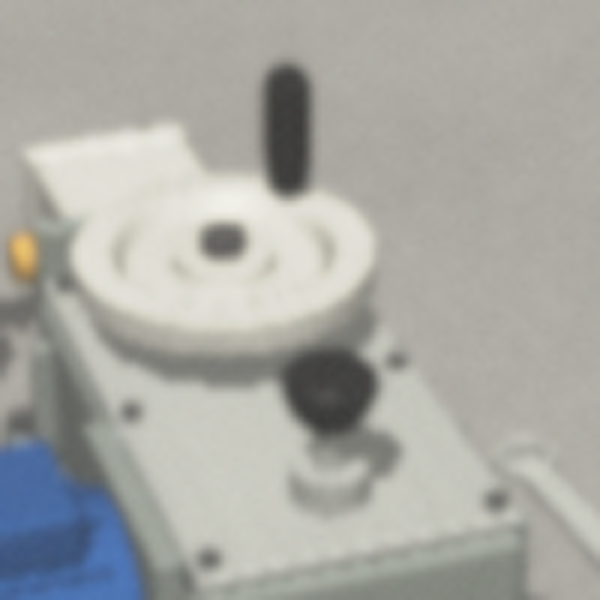

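```bash
python3 - <<'E'
from h import *
f=lambda u,v,k,x0,y0:((u+.5)/k-.5+x0,(v+.5)/k-.5+y0)
W=plane("top",*f(545,245,5,180,150),.146)
K=plane("top",224,222.03,.1645)
print("W",W,"K",K,"dist",np.linalg.norm((W-K)[:2]),"(145)")
d=(K-W)[:2]; print("yaw of drive +y:",np.degrees(np.arctan2(d[1],d[0])), "drive yaw",np.degrees(np.arctan2(d[1],d[0]))-90)
yaw=np.arctan2(d[1],d[0])-np.pi/2
G=plane("side",*f(287.5,131,6,220,130),.182); print("G side at .182",G)
Gt=plane("top",*f(690,284,5,180,150),.208);print("G top end",Gt)
for n,g in(("side",G),("top",Gt)):
    e=(g-W)[:2]; print(n,np.linalg.norm(e),np.degrees(np.arctan2(e[1],e[0])-yaw))
print(tri(f(330,368,6,220,130),f(221,361,5,180,150)))
for p in (W,K):print(proj("side",p), "crop",[(a-b)*6 for a,b in zip(proj("side",p),(220,130))])
# wheel radius check
for u,v in((383,245),(707,245),(545,84),(545,407)):
    q=plane("top",*f(u,v,5,180,150),.146);print("rim",np.linalg.norm((q-W)[:2]))
E
```

```text
W [0.58616401 0.00153767 0.146     ] K [0.53825066 0.13900555 0.1645    ] dist 0.14557852922829484 (145)
yaw of drive +y: 109.21559962802692 drive yaw 19.215599628026922
G side at .182 [ 0.55552718 -0.04366028  0.182     ]
G top end [ 0.55721763 -0.04853418  0.208     ]
side 0.05460283988261477 -143.34646229794515
top 0.05783669169660208 -139.24766965212007
(array([0.53815951, 0.1391966 , 0.1676133 ]), np.float64(0.00035797193166738767))
(np.float64(256.4318255671198), np.float64(170.69910087021003)) crop [np.float64(218.5909534027188), np.float64(244.1946052212602)]
(np.float64(274.4694398672914), np.float64(191.928301583)) crop [np.float64(326.8166392037483), np.float64(371.56980949800004)]
rim 0.06915411912629058
rim 0.06910689114717943
rim 0.0711295626353168
rim 0.06918355305217987
```

```bash
python3 -m creep '-0.0275 0 -0.0379 0 0 0 0;-0.0275 0 -0.0379 0 0 0 0;-0.0275 0 -0.0379 0 0 0 0;-0.0275 0 -0.0379 0 0 0 0;-0.0275 0 -0.0379 0 0 0 0;-0.0275 0 -0.0379 0 0 0 0' 30
python3 -m creep '-0.0275 0 -0.0379 0 0 0 0;-0.0275 0 -0.0379 0 0 0 0;-0.0275 0 -0.0379 0 0 0 0;-0.0275 0 -0.0379 0 0 0 0;-0.0275 0 -0.0379 0 0 0 0;-0.0275 0 -0.0379 0 0 0 0;0 0 0 0 10 0 0;0 0 0 0 10 0 0'
python3 -m creep '0 0 0 0 10 0 0;0 0 0 0 10 0 0;0 0 0 0 10 0 0;0 0 0 0 10 0 0;0 0 0 0 10 0 0;0 0 0 0 10 0 0;0 0 0 0 10 0 0;0 0 0 0 10 0 0'
python3 - <<'E'
from h import *
print(r.observe()["qpos"])
cv2.imwrite("pics/top1.png",r.camera("top"))
E
```

```text
t: 0.85
tcp_pos: [0.3841, 0.3723, 0.231]
eef_rot: [-90.0, 0.0, 69.4]
contact_force: [0.3, 0.1, 0.1]
width: -0.0003
t: 1.85
tcp_pos: [0.5383, 0.1384, 0.2308]
eef_rot: [-90.0, 0.0, 48.9]
contact_force: [0.6, -0.6, 0.3]
width: 0.0
t: 2.85
tcp_pos: [0.538, 0.1394, 0.2309]
eef_rot: [-90.0, 0.0, -30.9]
contact_force: [0.0, 0.5, 0.2]
width: 0.0003
[-48.35138879  15.58379106  35.72120055 101.84747659  -9.90417493
  65.76688825 -40.46734047]
```

View pics/top1.png

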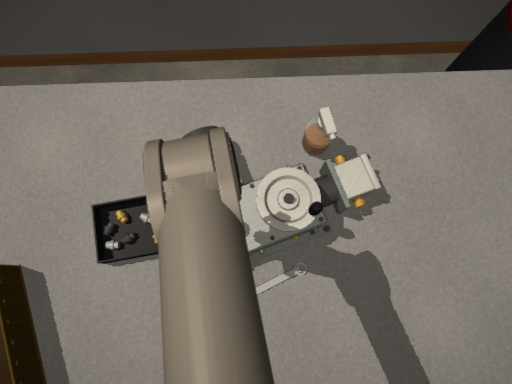

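The arm covers the knob in the top view, as expected; the wheel (289,199) and grip (316,209) are unchanged. TCP is over the knob, so I go down.

```bash
python3 -m creep '0 0.018 0 0 0 0 0;0 0.018 0 0 0 0 0;0 0.018 0 0 0 0 0;0 0 0 0 0 0 0'
python3 - <<'E'
from h import *
print(r.observe()["contact_force"])
I=r.camera("side")
cv2.imwrite("pics/side1.png",cv2.resize(I[110:240,200:330],None,fx=4,fy=4,interpolation=cv2.INTER_CUBIC))
E
```

```text
t: 3.4
tcp_pos: [0.5368, 0.139, 0.175]
eef_rot: [-90.2, 0.1, -30.6]
contact_force: [0.1, -0.7, 0.4]
width: 0.0003
[ 0.0913839  -0.73705554  0.3664242 ]
```

View pics/side1.png

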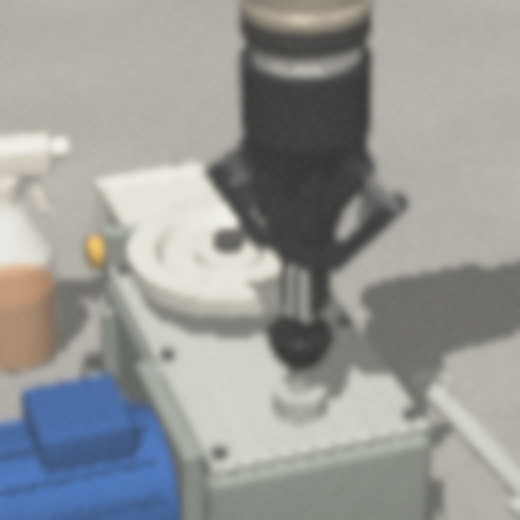

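The shut fingertips stand centred just above the knob (~(301,330) in the crop). Now easing down.

```bash
for i in 1; do :; done; python3 -m creep '0 0.002 0 0 0 0 0;0 0.002 0 0 0 0 0;0 0.002 0 0 0 0 0;0 0 0 0 0 0 0'
python3 -m creep '0 0.001 0 0 0 0 0;0 0.001 0 0 0 0 0;0 0 0 0 0 0 0'
python3 -m creep '0 0.001 0 0 0 0 0;0 0.001 0 0 0 0 0;0 0 0 0 0 0 0'
```

```text
t: 3.95
tcp_pos: [0.5383, 0.1395, 0.1713]
eef_rot: [-90.0, 0.0, -30.6]
contact_force: [-0.3, 0.5, 0.2]
width: 0.0
t: 4.32
tcp_pos: [0.5383, 0.1395, 0.1692]
eef_rot: [-90.0, 0.0, -30.6]
contact_force: [-0.9, -0.7, -0.4]
width: 0.0001
t: 4.7
tcp_pos: [0.5383, 0.1394, 0.1672]
eef_rot: [-90.0, 0.0, -30.6]
contact_force: [-0.1, 0.2, 0.1]
width: 0.0
```

```bash
python3 -m creep '0 0.001 0 0 0 0 0;0 0.001 0 0 0 0 0;0 0 0 0 0 0 0'
python3 -m creep '0 0.001 0 0 0 0 0;0 0.001 0 0 0 0 0;0 0 0 0 0 0 0'
python3 -m creep '0 0.001 0 0 0 0 0;0 0 0 0 0 0 0'
python3 -m creep '0 0.001 0 0 0 0 0;0 0 0 0 0 0 0'
```

```text
t: 5.08
tcp_pos: [0.5384, 0.1395, 0.1656]
eef_rot: [-90.0, 0.0, -30.6]
contact_force: [-1.9, 0.7, 3.7]
width: -0.0001
t: 5.45
tcp_pos: [0.5384, 0.1395, 0.1633]
eef_rot: [-90.0, -0.0, -30.6]
contact_force: [-1.3, -0.7, 4.7]
width: 0.0001
t: 5.7
tcp_pos: [0.5384, 0.1395, 0.1622]
eef_rot: [-90.0, -0.0, -30.6]
contact_force: [-1.1, -0.2, 4.1]
width: -0.0001
t: 5.95
tcp_pos: [0.5384, 0.1395, 0.1612]
eef_rot: [-90.0, -0.0, -30.6]
contact_force: [-1.1, -0.1, 3.2]
width: -0.0002
```

```bash
python3 -m creep '0 0.001 0 0 0 0 0;0 0 0 0 0 0 0'
python3 -m creep '0 0.001 0 0 0 0 0;0 0 0 0 0 0 0'
python3 -m creep '0 0.001 0 0 0 0 0;0 0 0 0 0 0 0'
```

```text
t: 6.2
tcp_pos: [0.5384, 0.1395, 0.1603]
eef_rot: [-90.0, -0.0, -30.6]
contact_force: [-0.4, -0.2, 4.5]
width: 0.0003
t: 6.45
tcp_pos: [0.5385, 0.1395, 0.1598]
eef_rot: [-90.0, 0.0, -30.6]
contact_force: [-2.4, -1.2, 7.1]
width: 0.0001
t: 6.7
tcp_pos: [0.5385, 0.1395, 0.159]
eef_rot: [-90.0, 0.0, -30.6]
contact_force: [-2.3, -0.4, 7.7]
width: -0.0003
```

Teeth met at knob top ≈0.160 (force 4.5→7 N). A bit further into the spring, well short of the stop at 0.154.

```bash
python3 -m creep '0 0.001 0 0 0 0 0;0 0 0 0 0 0 0'
python3 -m creep '0 0.001 0 0 0 0 0;0 0 0 0 0 0 0'
python3 -m creep '0 0.0005 0 0 0 0 0;0 0 0 0 0 0 0'
```

```text
t: 6.95
tcp_pos: [0.5385, 0.1395, 0.1581]
eef_rot: [-90.0, 0.0, -30.6]
contact_force: [-2.7, 0.8, 8.6]
width: -0.0002
t: 7.2
tcp_pos: [0.5385, 0.1395, 0.1571]
eef_rot: [-90.0, 0.0, -30.6]
contact_force: [-2.0, -0.1, 9.4]
width: -0.0005
t: 7.45
tcp_pos: [0.5385, 0.1394, 0.1567]
eef_rot: [-90.0, 0.0, -30.6]
contact_force: [-3.4, -0.2, 10.1]
width: 0.0002
```

```bash
python3 -m creep '0 -0.005 0 0 0 0 0;0 -0.02 0 0 0 0 0;0 -0.03 0 0 0 0 0;0 -0.03 0 0 0 0 0;0 0 0 0 0 0 60;0 0 0 0 0 0 60'
python3 - <<'E'
from h import *
I=r.camera("side")
cv2.imwrite("pics/side2.png",cv2.resize(I[110:240,200:330],None,fx=4,fy=4,interpolation=cv2.INTER_CUBIC))
E
```

```text
t: 8.2
tcp_pos: [0.5376, 0.1394, 0.2397]
eef_rot: [-90.1, 0.1, -30.6]
contact_force: [-0.9, -0.1, 0.2]
width: 0.0357
```

View pics/side2.png

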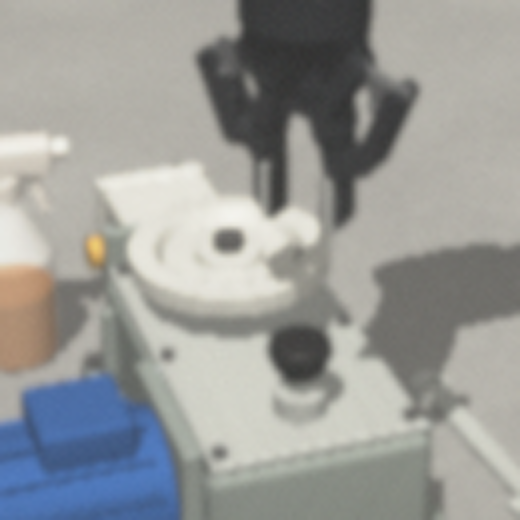

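Knob at crop (300,350), now lower than before but still clear of the collar. Moving over the grip.

```bash
python3 -m creep '0.0222 0 -0.0305 0 0 0 60;0.0222 0 -0.0305 0 0 0 60;0.0222 0 -0.0305 0 0 0 60;0.0222 0 -0.0305 0 0 0 60;0.0222 0 -0.0305 0 0 0 60;0 0 0 0 0 0 60;0 0 0 0 0 0 60'
python3 - <<'E'
from h import *
print(r.observe()["qpos"])
for n in("side","top"):
    I=r.camera(n); cv2.imwrite(f"pics/{n}3.png",cv2.resize(I[100:250,190:340],None,fx=4,fy=4,interpolation=cv2.INTER_CUBIC))
E
```

```text
t: 9.12
tcp_pos: [0.5557, -0.0475, 0.2397]
eef_rot: [-90.0, 0.1, -30.6]
contact_force: [0.3, 0.1, -0.1]
width: 0.0512
[-32.65355364  16.23601904  40.64752039 100.96649583 -11.42302173
  67.10417055 -19.23274171]
```

View pics/side3.png

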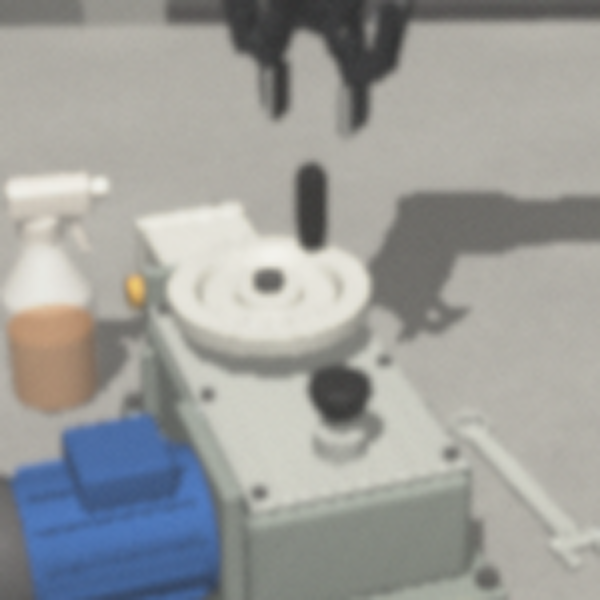

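View pics/top3.png

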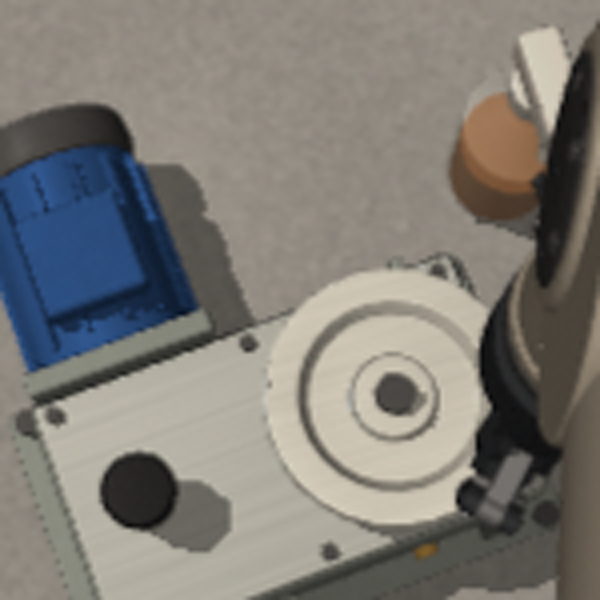

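Grip (311,205) lies midway between the fingers (275 and 352). Descending, then closing.

```bash
python3 -m creep '0 0.015 0 0 0 0 60;0 0.015 0 0 0 0 60;0 0.015 0 0 0 0 60;0 0.015 0 0 0 0 60;0 0.012 0 0 0 0 60;0 0 0 0 0 0 60'
python3 -m creep '0 0 0 0 0 0 35;0 0 0 0 0 0 30;0 0 0 0 0 0 25;0 0 0 0 0 0 15;0 0 0 0 0 0 15' 30
python3 - <<'E'
from h import *
for n in("side",):
    I=r.camera(n); cv2.imwrite(f"pics/{n}4.png",cv2.resize(I[100:250,190:340],None,fx=4,fy=4,interpolation=cv2.INTER_CUBIC))
E
```

```text
t: 9.98
tcp_pos: [0.5555, -0.0483, 0.1676]
eef_rot: [-90.1, 0.1, -30.6]
contact_force: [-0.4, 0.5, 0.4]
width: 0.0512
t: 10.6
tcp_pos: [0.557, -0.0486, 0.1696]
eef_rot: [-89.9, -0.1, -30.6]
contact_force: [0.3, -0.9, 4.1]
width: 0.0232
```

View pics/side4.png

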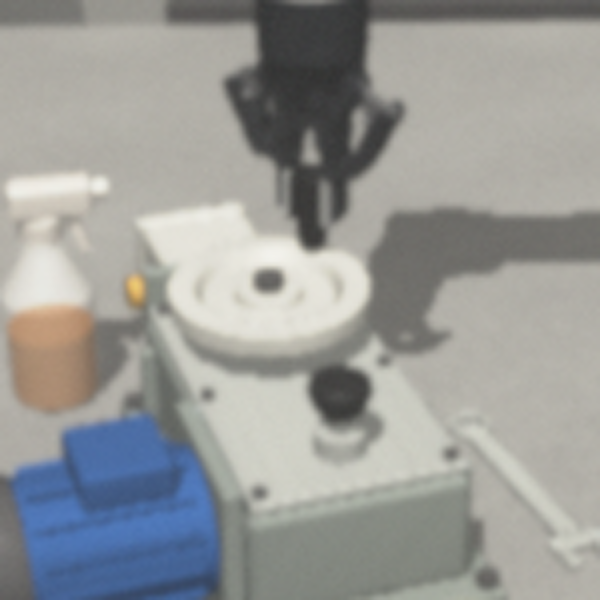

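```bash
python3 -m creep '0.0015 0 0.00002 0 -1.5 0 15;0.0015 0 0.00002 0 -1.5 0 15'
python3 -m creep '0.0015 0 0.00002 0 -1.5 0 15;0.0015 0 0.00002 0 -1.5 0 15'
```

```text
t: 10.9
tcp_pos: [0.5587, -0.0496, 0.1695]
eef_rot: [-90.0, 0.1, -27.5]
contact_force: [-1.6, -0.3, 8.6]
width: 0.0231
t: 11.15
tcp_pos: [0.5611, -0.0508, 0.1695]
eef_rot: [-90.0, 0.1, -24.5]
contact_force: [-2.6, 0.7, 9.0]
width: 0.0233
```

```bash
python3 -m creep '0.0015 -0.0008 0.00002 0 -1.5 0 15;0.0015 -0.0007 0.00002 0 -1.5 0 15'
python3 -m creep '0.0015 0 0.00002 0 -1.5 0 15;0.0015 0 0.00002 0 -1.5 0 15'
python3 -m creep '0.0015 0 0.00002 0 -1.5 0 15;0.0015 0 0.00002 0 -1.5 0 15'
```

```text
t: 11.4
tcp_pos: [0.563, -0.0517, 0.1696]
eef_rot: [-90.0, 0.2, -21.5]
contact_force: [-2.8, 1.0, 0.6]
width: 0.0231
t: 11.65
tcp_pos: [0.5663, -0.0531, 0.1696]
eef_rot: [-90.0, 0.1, -18.5]
contact_force: [-3.7, 0.5, 0.2]
width: 0.0233
t: 11.9
tcp_pos: [0.5694, -0.0542, 0.1697]
eef_rot: [-90.0, 0.1, -15.5]
contact_force: [-2.9, 1.2, -1.5]
width: 0.0232
```

```bash
python3 -m creep '0.0015 0 0.00002 0 -1.5 0 15;0.0015 0 0.00002 0 -1.5 0 15'
python3 -m creep '0.0015 0 0.00002 0 -1.5 0 15;0.0015 0 0.00002 0 -1.5 0 15'
```

```text
t: 12.15
tcp_pos: [0.5724, -0.0551, 0.1697]
eef_rot: [-90.0, 0.1, -12.5]
contact_force: [-3.9, 0.5, -3.3]
width: 0.0234
t: 12.4
tcp_pos: [0.5754, -0.0557, 0.1697]
eef_rot: [-90.0, 0.1, -9.5]
contact_force: [-3.3, -0.6, -5.3]
width: 0.0228
```

```bash
python3 -m creep '0.0015 0 0.00002 0 -1.5 0 15;0.0015 0 0.00002 0 -1.5 0 15'
```

```text
t: 12.65
tcp_pos: [0.5784, -0.0563, 0.1697]
eef_rot: [-90.0, 0.1, -6.5]
contact_force: [-3.1, -2.1, -7.7]
width: 0.0235
```

```bash
python3 -m creep '0.0015 0 0.00002 0 -1.5 0 15;0.0015 0 0.00002 0 -1.5 0 15'
```

```text
t: 12.9
tcp_pos: [0.5814, -0.0566, 0.1698]
eef_rot: [-90.0, 0.1, -3.5]
contact_force: [-3.6, -2.7, -9.0]
width: 0.0233
```

```bash
python3 -m creep '0.0015 0.0008 0.00002 0 -1.5 0 15;0.0015 0.0007 0.00002 0 -1.5 0 15'
```

```text
t: 13.15
tcp_pos: [0.5857, -0.0569, 0.1697]
eef_rot: [-90.0, -0.1, -0.5]
contact_force: [-3.3, -2.7, -1.5]
width: 0.0231
```

```bash
python3 -m creep '0.0015 0 0.00002 0 -1.5 0 15;0.0015 0 0.00002 0 -1.5 0 15'
```

```text
t: 13.4
tcp_pos: [0.5887, -0.0569, 0.1697]
eef_rot: [-90.0, -0.1, 2.5]
contact_force: [-3.4, -3.6, -1.5]
width: 0.0232
```

```bash
python3 -m creep '0.0015 0 0.00002 0 -1.5 0 15;0.0015 0 0.00002 0 -1.5 0 15'
```

```text
t: 13.65
tcp_pos: [0.5917, -0.0567, 0.1696]
eef_rot: [-90.0, -0.1, 5.5]
contact_force: [-3.7, -4.4, 0.9]
width: 0.0229
```

```bash
python3 -m creep '0.0015 0 0.00002 0 -1.5 0 15;0.0015 0 0.00002 0 -1.5 0 15'
```

```text
t: 13.9
tcp_pos: [0.5947, -0.0565, 0.1696]
eef_rot: [-90.1, -0.1, 8.5]
contact_force: [-3.4, -3.6, 0.5]
width: 0.023
```

```bash
python3 -m creep '0.0015 0 0.00002 0 -1.5 0 15;0.0015 0 0.00002 0 -1.5 0 15'
```

```text
t: 14.15
tcp_pos: [0.5978, -0.056, 0.1697]
eef_rot: [-90.1, -0.1, 11.5]
contact_force: [-2.7, -4.6, 1.4]
width: 0.0234
```

```bash
python3 -m creep '0.0015 0 0.00002 0 -1.5 0 15;0.0015 0 0.00002 0 -1.5 0 15'
```

```text
t: 14.4
tcp_pos: [0.6007, -0.0554, 0.1697]
eef_rot: [-90.1, -0.1, 14.5]
contact_force: [-2.5, -4.7, 0.0]
width: 0.0235
```

```bash
python3 -m creep '0.0015 0 0.00002 0 -1.5 0 15;0.0015 0 0.00002 0 -1.5 0 15'
python3 - <<'E'
from h import *
for n in("side",):
    I=r.camera(n); cv2.imwrite(f"pics/{n}5.png",cv2.resize(I[100:250,190:340],None,fx=4,fy=4,interpolation=cv2.INTER_CUBIC))
E
```

```text
t: 14.65
tcp_pos: [0.6037, -0.0546, 0.1697]
eef_rot: [-90.1, -0.1, 17.5]
contact_force: [-2.3, -4.7, 0.5]
width: 0.0234
```

View pics/side5.png

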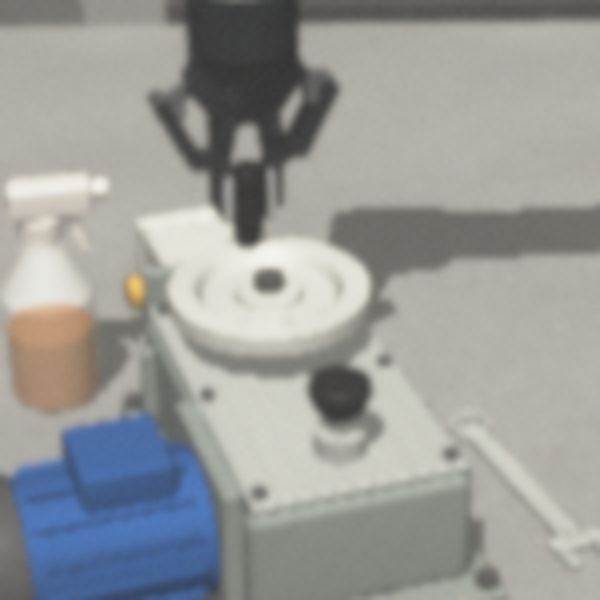

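No mesh on that side (47° swept, ~3 N friction only). Rocking back the other way.

```bash
python3 -m creep '-0.002 0 0.00004 0 2 0 15;-0.002 0 0.00004 0 2 0 15'
python3 -m creep '-0.002 0 0.00004 0 2 0 15;-0.002 0 0.00004 0 2 0 15'
```

```text
t: 14.95
tcp_pos: [0.6014, -0.0551, 0.1697]
eef_rot: [-90.1, -0.4, 13.3]
contact_force: [3.2, -5.0, -3.0]
width: 0.0237
t: 15.2
tcp_pos: [0.5979, -0.0559, 0.1697]
eef_rot: [-90.1, -0.4, 9.3]
contact_force: [4.3, -5.1, -2.8]
width: 0.023
```

```bash
python3 -m creep '-0.002 0 0.00004 0 2 0 15;-0.002 0 0.00004 0 2 0 15'
```

```text
t: 15.45
tcp_pos: [0.5939, -0.0565, 0.1697]
eef_rot: [-90.1, -0.4, 5.3]
contact_force: [4.9, -4.1, -2.7]
width: 0.0231
```

```bash
python3 -m creep '-0.002 0 0.00004 0 2 0 15;-0.002 0 0.00004 0 2 0 15'
```

```text
t: 15.7
tcp_pos: [0.5898, -0.0568, 0.1697]
eef_rot: [-90.1, -0.4, 1.3]
contact_force: [4.2, -3.9, -3.6]
width: 0.0231
```

```bash
python3 -m creep '-0.002 0 0.00004 0 2 0 15;-0.002 0 0.00004 0 2 0 15'
```

```text
t: 15.95
tcp_pos: [0.5856, -0.0568, 0.1697]
eef_rot: [-90.1, -0.4, -2.7]
contact_force: [3.3, -5.3, -3.2]
width: 0.0232
```

```bash
python3 -m creep '-0.002 0 0.00004 0 2 0 15;-0.002 0 0.00004 0 2 0 15'
```

```text
t: 16.2
tcp_pos: [0.5815, -0.0566, 0.1697]
eef_rot: [-90.0, -0.4, -6.7]
contact_force: [3.5, -5.2, -2.6]
width: 0.0232
```

```bash
python3 -m creep '-0.002 0 0.00004 0 2 0 15;-0.002 0 0.00004 0 2 0 15'
```

```text
t: 16.45
tcp_pos: [0.5774, -0.0561, 0.1697]
eef_rot: [-90.0, -0.4, -10.8]
contact_force: [3.8, -6.1, -2.2]
width: 0.023
```

```bash
python3 -m creep '-0.002 0 0.00004 0 2 0 15;-0.002 0 0.00004 0 2 0 15'
```

```text
t: 16.7
tcp_pos: [0.5733, -0.0551, 0.1697]
eef_rot: [-90.0, -0.4, -14.7]
contact_force: [2.4, -4.9, -1.2]
width: 0.0229
```

```bash
python3 -m creep '-0.002 0 0.00004 0 2 0 15;-0.002 0 0.00004 0 2 0 15'
```

```text
t: 16.95
tcp_pos: [0.5693, -0.054, 0.1697]
eef_rot: [-90.0, -0.3, -18.8]
contact_force: [2.4, -5.3, -1.7]
width: 0.023
```

```bash
python3 -m creep '-0.002 0 0.00004 0 2 0 15;-0.002 0 0.00004 0 2 0 15'
```

```text
t: 17.2
tcp_pos: [0.5654, -0.0527, 0.1697]
eef_rot: [-90.0, -0.3, -22.8]
contact_force: [1.6, -6.3, -0.7]
width: 0.0231
```

```bash
python3 -m creep '-0.002 0 0.00004 0 2 0 15;-0.002 0 0.00004 0 2 0 15'
```

```text
t: 17.45
tcp_pos: [0.5616, -0.051, 0.1697]
eef_rot: [-89.9, -0.3, -26.8]
contact_force: [1.4, -6.0, 0.2]
width: 0.0235
```

```bash
python3 -m creep '-0.0015 0 0.00002 0 1.5 0 15;-0.0015 0 0.00002 0 1.5 0 15'
```

```text
t: 17.7
tcp_pos: [0.5589, -0.0495, 0.1696]
eef_rot: [-89.9, -0.3, -29.7]
contact_force: [0.6, -5.2, -1.3]
width: 0.0233
```

```bash
python3 -m creep '-0.0015 0 0.00002 0 1.5 0 15;-0.0015 0 0.00002 0 1.5 0 15'
```

```text
t: 17.95
tcp_pos: [0.5562, -0.0479, 0.1696]
eef_rot: [-89.9, -0.2, -32.7]
contact_force: [0.8, -6.2, -1.1]
width: 0.0233
```

```bash
python3 -m creep '-0.0015 0 0.00002 0 1.5 0 15;-0.0015 0 0.00002 0 1.5 0 15'
```

```text
t: 18.2
tcp_pos: [0.5536, -0.0462, 0.1696]
eef_rot: [-89.9, -0.2, -35.7]
contact_force: [-0.1, -4.8, -0.5]
width: 0.0232
```

```bash
python3 -m creep '-0.0015 0 0.00002 0 1.5 0 15;-0.0015 0 0.00002 0 1.5 0 15'
```

```text
t: 18.45
tcp_pos: [0.5511, -0.0443, 0.1696]
eef_rot: [-89.9, -0.2, -38.7]
contact_force: [0.3, -4.7, -0.7]
width: 0.023
```

```bash
python3 -m creep '-0.0015 0 0.00002 0 1.5 0 15;-0.0015 0 0.00002 0 1.5 0 15'
```

```text
t: 18.7
tcp_pos: [0.5485, -0.0422, 0.1696]
eef_rot: [-89.9, -0.2, -41.7]
contact_force: [0.1, -4.6, 1.6]
width: 0.0235
```

```bash
python3 -m creep '-0.0015 0 0.00002 0 1.5 0 15;-0.0015 0 0.00002 0 1.5 0 15'
```

```text
t: 18.95
tcp_pos: [0.5461, -0.04, 0.1696]
eef_rot: [-89.9, -0.1, -44.7]
contact_force: [-0.8, -4.5, 2.5]
width: 0.0228
```

```bash
python3 -m creep '-0.0015 0 0.00002 0 1.5 0 15;-0.0015 0 0.00002 0 1.5 0 15'
```

```text
t: 19.2
tcp_pos: [0.5439, -0.0377, 0.1696]
eef_rot: [-89.9, -0.1, -47.7]
contact_force: [-1.2, -3.6, 2.7]
width: 0.0235
```

```bash
python3 -m creep '-0.0015 0 0.00002 0 1.5 0 15;-0.0015 0 0.00002 0 1.5 0 15'
```

```text
t: 19.45
tcp_pos: [0.5414, -0.0348, 0.1695]
eef_rot: [-89.9, 0.0, -50.7]
contact_force: [-2.4, -3.5, 5.4]
width: 0.0231
```

```bash
python3 -m creep '-0.0015 -0.0005 0.00002 0 1.5 0 15;-0.0015 -0.0003 0.00002 0 1.5 0 15'
```

```text
t: 19.7
tcp_pos: [0.5393, -0.032, 0.1696]
eef_rot: [-90.0, 0.0, -53.7]
contact_force: [-1.3, -1.6, 2.9]
width: 0.0236
```

```bash
python3 -m creep '-0.0015 0 0.00002 0 1.5 0 15;-0.0015 0 0.00002 0 1.5 0 15'
```

```text
t: 19.95
tcp_pos: [0.5381, -0.0303, 0.1696]
eef_rot: [-89.9, -0.1, -56.7]
contact_force: [0.2, -3.9, 0.5]
width: 0.0233
```

```bash
python3 -m creep '-0.0015 0 0.00002 0 1.5 0 15;-0.0015 0 0.00002 0 1.5 0 15'
```

```text
t: 20.2
tcp_pos: [0.5376, -0.0295, 0.1697]
eef_rot: [-89.9, -0.3, -59.8]
contact_force: [5.4, -8.0, -2.9]
width: 0.0231
```

```bash
python3 -m creep '-0.0015 0 0.00002 0 1.5 0 15;-0.0015 0 0.00002 0 1.5 0 15'
```

```text
t: 20.45
tcp_pos: [0.5372, -0.0289, 0.1698]
eef_rot: [-89.8, -0.5, -62.8]
contact_force: [9.2, -10.5, -7.4]
width: 0.0233
```

Wheel now held (force up to 14 N, no motion): in mesh. Backing off to relieve and check play.

```bash
python3 -m creep '0.002 0 0 0 -2 0 15;0.002 0 0 0 -2 0 15;0.0015 0 0 0 -1.5 0 15'
python3 -m creep '0.0015 0 0 0 -1.5 0 15;0.0015 0 0 0 -1.5 0 15'
```

```text
t: 20.82
tcp_pos: [0.5379, -0.03, 0.1696]
eef_rot: [-89.9, -0.0, -57.1]
contact_force: [1.8, -2.6, 0.5]
width: 0.0234
t: 21.08
tcp_pos: [0.5386, -0.0312, 0.1696]
eef_rot: [-90.0, 0.1, -54.0]
contact_force: [-1.0, 0.7, 2.9]
width: 0.0232
```

```bash
python3 -m creep '0.0015 0 0 0 -1.5 0 15;0.0015 0 0 0 -1.5 0 15'
```

```text
t: 21.32
tcp_pos: [0.5407, -0.034, 0.1696]
eef_rot: [-90.0, 0.1, -51.0]
contact_force: [-1.2, 1.0, 3.1]
width: 0.0233
```

```bash
python3 -m creep '0.0015 0 0 0 -1.5 0 15;0.001 0 0 0 -1 0 15'
```

```text
t: 21.58
tcp_pos: [0.5426, -0.0364, 0.1696]
eef_rot: [-90.0, 0.0, -48.5]
contact_force: [0.7, 1.7, 3.0]
width: 0.0233
```

```bash
python3 -m creep '0.001 0 0 0 -1 0 15;0 0 0 0 0 0 15'
python3 - <<'E'
from h import *
for n in("side",):
    I=r.camera(n); cv2.imwrite(f"pics/{n}6.png",cv2.resize(I[100:250,190:340],None,fx=4,fy=4,interpolation=cv2.INTER_CUBIC))
E
```

```text
t: 21.82
tcp_pos: [0.5433, -0.0373, 0.1696]
eef_rot: [-90.0, -0.0, -47.6]
contact_force: [1.4, 2.5, 1.9]
width: 0.0231
```

View pics/side6.png

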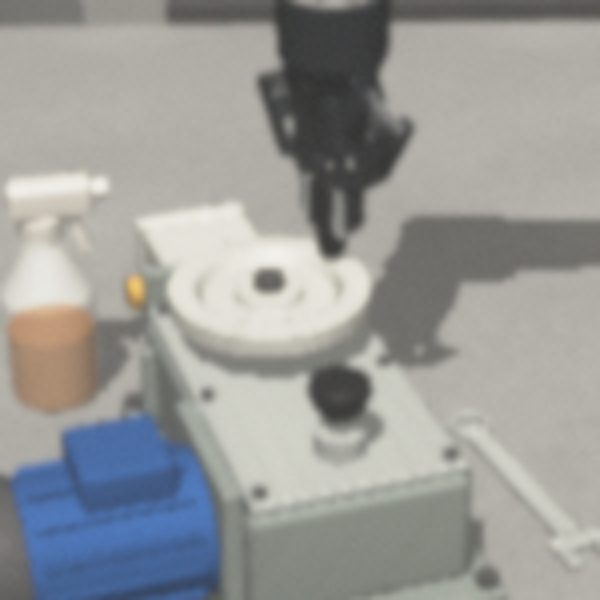

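```bash
python3 -m creep '0.0015 0 0 0 -1.5 0 15;0.001 0 0 0 -1 0 15'
```

```text
t: 22.12
tcp_pos: [0.5442, -0.0383, 0.1696]
eef_rot: [-90.0, 0.1, -45.0]
contact_force: [-1.8, 4.6, 5.9]
width: 0.0233
```

```bash
python3 -m creep '0.0015 0 0 0 -1.5 0 15;0.001 0 0 0 -1 0 15'; python3 -c "
from h import *
s=r.observe();print(s['qpos'],s['wrist_torque'])"
```

```text
t: 22.38
tcp_pos: [0.5447, -0.0388, 0.1695]
eef_rot: [-90.0, 0.4, -42.5]
contact_force: [-5.1, 8.2, 8.7]
width: 0.0232
[-33.97148722  19.90040992  41.77671566 107.10870976 -15.58806577
  59.05107934 -28.17707702] [ 1.58636679  1.05962246 -0.00357108]
```

Blocked the other way too (≈10 N), so the teeth are in mesh with play. Centre in the play, release, and lift off.

```bash
python3 -m creep '-0.002 0 0 0 2 0 15;-0.002 0 0 0 2 0 15;-0.002 0 0 0 2 0 15;0 0 0 0 0 0 15'
python3 -m creep '0 0 0 0 0 0 60;0 0 0 0 0 0 60;0 0 0 0 0 0 60;0 -0.015 0 0 0 0 60;0 -0.03 0 0 0 0 60;0 -0.03 0 0 0 0 60;0 0 0 0 0 0 60'
python3 - <<'E'
from h import *
s=r.observe(); y=np.radians(s["eef_rot"][2]); d=np.array([.5384,.1395])-s["tcp_pos"][:2]
print("x",d@[np.cos(y),np.sin(y)],"z",d@[-np.sin(y),np.cos(y)])
I=r.camera("side"); cv2.imwrite(f"pics/side7.png",cv2.resize(I[100:250,190:340],None,fx=4,fy=4,interpolation=cv2.INTER_CUBIC))
E
```

```text
t: 22.88
tcp_pos: [0.543, -0.037, 0.1696]
eef_rot: [-89.9, -0.1, -48.6]
contact_force: [4.2, 3.1, -0.5]
width: 0.0234
t: 23.75
tcp_pos: [0.544, -0.0376, 0.2478]
eef_rot: [-89.7, -0.2, -48.6]
contact_force: [-0.1, 0.0, -0.1]
width: 0.0511
x -0.1366125830967393 z 0.11282716873250623
```

View pics/side7.png

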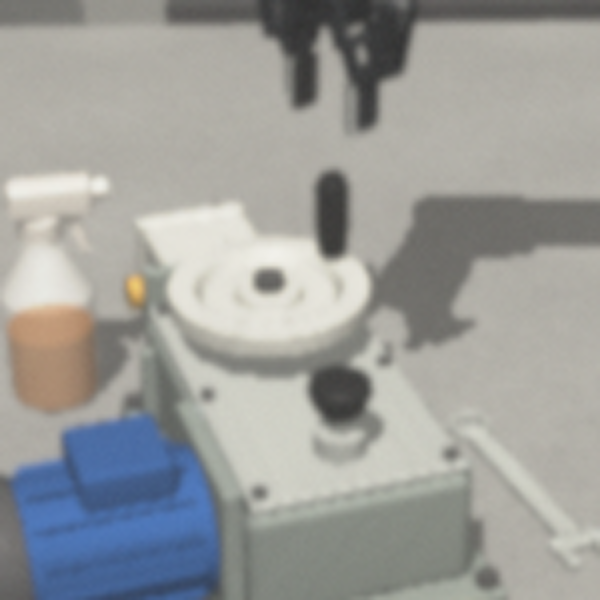

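Grip is free, standing at (332,215). Back to the knob with fingers shut.

```bash
python3 -m creep '-0.0273 0 0.0226 0 0 0 60;-0.0273 0 0.0226 0 0 0 0;-0.0273 0 0.0226 0 0 0 0;-0.0273 0 0.0226 0 0 0 0;-0.0273 0 0.0226 0 0 0 0;0 0 0 0 0 0 0;0 0 0 0 0 0 0'
python3 -m creep '0 0.025 0 0 0 0 0;0 0.025 0 0 0 0 0;0 0.025 0 0 0 0 0;0 0.01 0 0 0 0 0;0 0 0 0 0 0 0'
```

```text
t: 24.68
tcp_pos: [0.5362, 0.139, 0.2439]
eef_rot: [-90.1, -0.0, -48.6]
contact_force: [0.2, -0.3, -0.4]
width: -0.0002
t: 25.3
tcp_pos: [0.5365, 0.139, 0.1593]
eef_rot: [-90.1, 0.0, -48.7]
contact_force: [0.2, -0.4, 0.5]
width: -0.0002
```

```bash
python3 -m creep '0 0.001 0 0 0 0 0;0 0.001 0 0 0 0 0;0 0 0 0 0 0 0'
python3 -m creep '0 0.001 0 0 0 0 0;0 0.001 0 0 0 0 0;0 0 0 0 0 0 0'
```

```text
t: 25.68
tcp_pos: [0.5369, 0.1403, 0.158]
eef_rot: [-89.9, -0.0, -48.6]
contact_force: [0.9, 1.1, -0.2]
width: 0.0001
t: 26.05
tcp_pos: [0.5369, 0.1403, 0.156]
eef_rot: [-90.0, 0.0, -48.6]
contact_force: [-1.4, -0.0, 4.7]
width: -0.0
```

```bash
python3 -m creep '0 0.001 0 0 0 0 0;0 0 0 0 0 0 0'
```

```text
t: 26.3
tcp_pos: [0.5369, 0.1403, 0.1547]
eef_rot: [-90.0, -0.0, -48.6]
contact_force: [-0.5, 0.4, 3.8]
width: 0.0001
```

```bash
python3 -m creep '0 0.001 0 0 0 0 0;0 0 0 0 0 0 0'
```

```text
t: 26.55
tcp_pos: [0.5369, 0.1403, 0.1536]
eef_rot: [-90.0, -0.0, -48.6]
contact_force: [0.4, 0.9, 4.6]
width: 0.0
```

Passing 0.154 at only ~4 N: the spring has dropped the teeth in. Pressing home to 0.146.

```bash
python3 -m creep '0 0.001 0 0 0 0 0;0 0.001 0 0 0 0 0;0 0 0 0 0 0 0'
```

```text
t: 26.92
tcp_pos: [0.5368, 0.1402, 0.1515]
eef_rot: [-90.0, -0.0, -48.6]
contact_force: [-0.5, 0.8, 4.0]
width: -0.0005
```

```bash
python3 -m creep '0 0.001 0 0 0 0 0;0 0.001 0 0 0 0 0;0 0 0 0 0 0 0'
```

```text
t: 27.3
tcp_pos: [0.5368, 0.1402, 0.1495]
eef_rot: [-90.0, -0.0, -48.6]
contact_force: [1.0, 0.0, 3.6]
width: 0.0002
```

```bash
python3 -m creep '0 0.001 0 0 0 0 0;0 0.001 0 0 0 0 0;0 0 0 0 0 0 0'
```

```text
t: 27.68
tcp_pos: [0.5368, 0.1402, 0.1475]
eef_rot: [-90.0, -0.0, -48.6]
contact_force: [1.1, 0.6, 2.6]
width: -0.0002
```

```bash
python3 -m creep '0 0.001 0 0 0 0 0;0 0 0 0 0 0 0'
```

```text
t: 27.92
tcp_pos: [0.5368, 0.1402, 0.1466]
eef_rot: [-90.0, -0.0, -48.6]
contact_force: [1.3, 1.5, 3.4]
width: -0.0
```

```bash
python3 -m creep '0 0.001 0 0 0 0 0;0 0 0 0 0 0 0'
```

```text
t: 28.18
tcp_pos: [0.5369, 0.1403, 0.1461]
eef_rot: [-90.0, 0.0, -48.6]
contact_force: [0.4, 0.4, 6.4]
width: -0.0001
```

```bash
python3 -m creep '0 0.001 0 0 0 0 0;0 0 0 0 0 0 0'
```

```text
t: 28.42
tcp_pos: [0.5369, 0.1402, 0.1461]
eef_rot: [-90.0, 0.1, -48.6]
contact_force: [-2.9, 0.7, 14.0]
width: -0.0002
```

On the end stop: 0.146, force rising to 14 N with no further travel. Lifting off and moving clear.

```bash
python3 -m creep '0 -0.005 0 0 0 0 0;0 -0.02 0 0 0 0 0;0 -0.04 0 0 0 0 0;0 -0.04 0 0 0 0 0;-0.04 0 0.03 0 0 0 0;-0.04 0 0.03 0 0 0 0;-0.04 0 0.03 0 0 0 0;0 0 0 0 0 0 0'
python3 -m creep '-0.04 0 0.02 0 0 0 0;-0.04 0 0.02 0 0 0 0;0 0 0 0 0 0 0;0 0 0 0 0 0 0'
python3 - <<'E'
from h import *
I=r.camera("side"); cv2.imwrite(f"pics/side8.png",cv2.resize(I[100:300,190:340],None,fx=3,fy=3,interpolation=cv2.INTER_CUBIC))
I=r.camera("top"); cv2.imwrite(f"pics/top8.png",I)
E
```

```text
t: 29.42
tcp_pos: [0.5222, 0.2948, 0.2476]
eef_rot: [-90.2, 0.1, -48.1]
contact_force: [-0.4, -0.3, -0.6]
width: -0.0001
t: 29.92
tcp_pos: [0.5021, 0.3741, 0.2489]
eef_rot: [-90.1, -0.1, -48.7]
contact_force: [0.8, -0.3, -0.1]
width: -0.0002
```

View pics/side8.png

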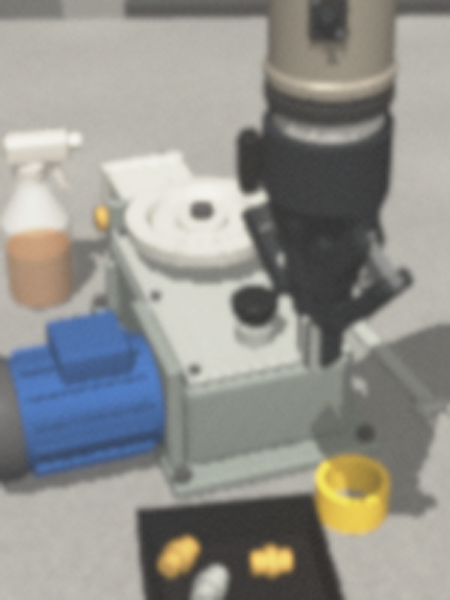

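View pics/top8.png

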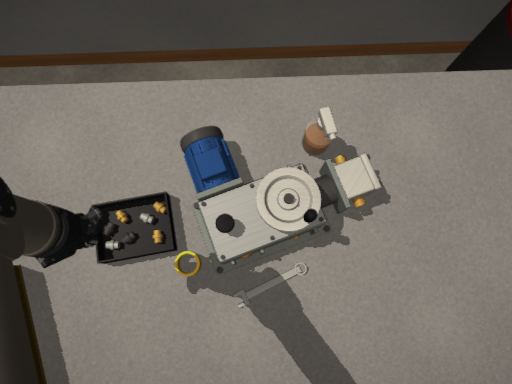

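Knob is down on its collar (side crop (256,312)); in the top view bottle (317,138), wrench, cap (188,263) and tray (135,228) are all where they were, and the hand is clear. Handing in.

```bash
python3 -c "
from bench import r
print(r.finish_job())"
```

```text
the job is handed in; nothing more can be done
None
```

The drive head is in slow gear with its change knob pressed fully home, and I handed the job in at about 30 s.

- **Knob to the teeth:** I eased the knob down until I felt the teeth meet, with its top at 0.160 m. I left it pressed into the spring at about 0.157 m (10 N), short of the dead stop.
- **Rocking the handwheel:** I gripped the crank and turned it about 47° one way, where nothing engaged. Turning the other way, the teeth dropped in about 25° past the start. The wheel was then held in both directions, and the most I pushed was about 14 N.
- **Pressing home:** The knob passed the tooth-stop height (0.154 m) at about 4 N. It came up against its end stop at 0.146 m, where the force rose to 14 N with no more travel.
- **Last checks:** The pictures show the knob down on its collar, and the bottle, wrench, cap and tray look unmoved by eye. The hand was clear and the force read about zero.
- **One reading that disagreed:** The play at the grip came out nearer 11° than the stated 7°. I put this down to give in the arm and fingers under load.

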